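# Level the wobbly laundry riser

## Task

The little riser stand on the laundry worktop rests on three legs while the screw-down foot at its fourth corner hangs in the air. Turn that foot's bar handle clockwise, seen from above, until the foot just touches the worktop and takes a little weight, but stop before it lifts the stand out of level. Do not shove the stand about, and leave the detergent tub standing on it and the other things around where they are.

Things in the scene. Friction and masses are not known exactly. Their poses are not given: they have to be found in the camera images.
- stand: loose riser stand, 4 kg: brown wooden deck 260 (x) x 220 (y) mm, top 100 mm up, on three 26 mm square steel legs, with steel panels on its -x and -y sides. Origin on the worktop under the deck's centre, z up. At the +x +y corner a steel lug carries the levelling screw, axis at x 142, y 116 mm. Steady on three legs; 7 N down on the screw may tip it, 25 N sideways may slide it
- screw: the levelling screw in one piece: round black rubber foot (52 mm diameter), steel spindle, black bar handle on top. Origin at the centre of the foot's underside, z up: its height above the worktop is the gap to close, 5 to 10 mm at the start. Turns and sinks as one; x axis along the handle bar
- handle (a point): centre of the black bar handle, 138 mm above the foot's underside; bar 80 mm long (its x axis), 16 mm wide (its y axis, the width to grip), 26 mm high, on a hub 26 mm wide and 12 mm high. The lug's top below it is 100 mm above the worktop. It can be gripped from above across its width, or pushed round at its ends
- turn (a joint): turn of the screw, rad, growing clockwise seen from above; coarse thread, 16 mm down per full turn (2.55 mm per rad). At 0 the foot is 14 mm up with the stand level, so it touches near 5.5; each further rad lifts that corner 2.5 mm. Friction 0.12 N m keeps it where left; once the foot bears (about 20 N) turning takes about 0.3 N m, and a 20 N grip slips on the bar. Stop at 8
- tub: white detergent tub with a lid, 84 mm diameter, 85 mm high, about 0.9 kg, standing on the deck towards the corner farthest from the screw; origin at the centre of its underside
- softener: white softener bottle, 72 mm diameter, 190 mm high, standing on the worktop left of the stand; origin at the centre of its underside
- scoop: grey measuring cup, 76 mm diameter, 70 mm high, standing on the worktop right of the stand; origin at the centre of its underside

How it is judged (in metres and radians):
At the end, for the whole second after the job is handed in: The rubber foot bears on the worktop with more than 0.5 N (its underside no more than 1.5 mm off), the stand is within 0.008 rad of level (under about 2.5 mm of lift), at rest and within 40 mm of where it stood; the screw is no longer turning (velocity of joint turn between -0.05 and 0.05 rad/s and contact force between screw and anything else above 0.5 N and height (world z) of screw below 0.0015 m and angle between stand's own z axis and vertical below 0.008 rad and linear speed of stand below 0.01 m/s and distance of stand from where it was at the start of the episode below 0.04 m); the robot touches nothing.
It fails at once if the detergent tub on the stand is tipped or falls (angle between tub's own z axis and vertical above 0.3 rad or height (world z) of tub below 0.08 m).
It fails at once if the softener bottle or the cup is shifted by more than 30 mm (distance of any of softener, scoop from where it was at the start of the episode above 0.03 m).
It fails at once if the stand is shoved by more than 40 mm (distance of stand from where it was at the start of the episode above 0.04 m).
It also fails if it takes over 58 s, if anything falls off the work surface, if the arm or the gripper's body presses on something with over 40 N, if the wrist force passes 120 N, or if a joint passes its speed limit or range.

## Robot

A 6-joint arm with a two-finger parallel gripper is mounted at the origin on the work surface. World frame = base frame: x ahead of the robot, y to its left, z up, the work surface at z = 0. Lengths are in m, angles in degrees, forces in N, time in s.
With the tool pointing down it reaches from about 0.375 to 0.9 m from the base axis. Payload 3.1 kg.
Tool frame: the origin (TCP) lies on the centre line of the jaws, within the pads' length; the fingertips stand finger_overhang ahead of it and the grasp point (between the pads) lies 5 mm behind it (finger_overhang is the distance from the TCP to the fingertips, in m); z points along the fingers, y is the line along which they close (so a half turn about z gives the same grasp; the last joint's range is limited). The gripper opens to 87 mm and grips with 3 to 60 N. Pads are 19 mm wide; open, the fingers measure 117 mm over their backs; the gripper's body (75 mm by 190 mm) begins 51 mm behind the grasp point.
Start: joints at [60.648, 30.224, 82.088, -0, 67.689, -10.227], TCP at [0.205, 0.59, 0.237] pointing down, gripper open.
Joint ranges: [-176.69, 176.69], [-43.24, 126.21], [12.49, 139.97], [-82, 262], [0, 151.66], [-163.58, 163.58]. Speed limits (degrees/s): [159.86, 159.86, 180, 180, 180, 180].

## Interface

Orientations are given as a 3x3 rotation matrix whose columns are the frame's x, y, z axes.
In Python, from rig import read_state, capture, calibration, hand_in, finger_overhang gives the robot as it stands.
- The arm moves only by the tool send_rows, never from a script. Its argument "plan" is a list of rows, each a list of 5 numbers: the closure in counts, from 0 (fully open) to 255 (shut), then the shift along the tool's x, y, z in m, then the turn about the tool's z in rad. A call has 1 to 20 rows; each row shifts and turns the commanded pose from where the row before left it, along the tool's axes as they then stand; what a row does not reach is not made up. A row lasts 1/12 s, in which the tool goes at most 41.7 mm and 7.16 degrees, less where a joint would pass 70% of its speed; a pose out of reach is approached as far as the arm can. A call is refused whole if a number of a shift passes 0.0417 or a number of a turn 0.125, either way. A call with a gripper value outside its range is refused whole. The fingers move at their own pace and stop on an object; the grip force is fixed at half the most. Time passes only in rows, so rows that do not move let the fingers close. It gives the time, the measured TCP pose, the force, the opening and the grip force at its end, in the units of the state.
- read_state(): the state, without advancing time (a new reading comes with each control period).
- capture(name): name is "scene" or "top" or "wrist"; returns (picture, depth): 400x640x3 uint8, blue, green, red; 400x640 float32, m along the optical axis (not along the pixel's ray), 0 where there is no reading.
- calibration(name): a dict with "fx", "fy", "cx", "cy" (pixels), "xyz" and "rotation" of the camera in the world. Camera axes: x right, y down, z forward; pixel columns grow to the right and rows downward; lengths in m; the calibration is good to about 2 mm. The wrist camera is an equidistant fisheye: a pixel r from the principal point sees the ray r / f radians off the axis. A picture is of the moment at which its call begins: read the wrist's pose just before it. calibration takes no time and is no camera call; for the wrist camera it gives the pose at the moment of the call.
- hand_in(): hands the job in; it is judged then, once.
The state is a dict: "time_s": time; "joint_positions": joint angles; "qvel": joint speeds; "tau": joint torques, N m; "position": TCP position; "tcp_rot": TCP orientation; "force": force on the tool from outside, world axes, zero at the start; "moment": the same for the moment, N m; "opening": opening from 0.0 (shut) to 1.0 (fully open); "grasp_force": force on a finger pad.
Only numpy, scipy, OpenCV 4.12 (cv2) and the standard library are available. Lean on these libraries where they do the work, as an engineer would, in place of code of your own. Each camera call takes 0.05 s, during which the arm holds its last target. There are 200 camera calls.

## Working session

There is one attempt and no reset: what is moved stays moved. The work goes in short steps, Python scripts to look and compute and a tool call to move; the robot and the scene stay as the last step left them, time stands still between calls to the robot, and variables do not carry over. Pictures are saved under pics/ and viewed, at most 10 in all, crops included, and the job is handed in when it is done.

Besides the shell and the picture viewer there is one more tool, called after "Request:" as name(argument=value, ...), one argument or row to a line, values as JSON. send_rows: Moves the arm, as the interface text tells. Its arguments: {"type":"object","properties":{"plan":{"type":"array","items":{"type":"array","items":{"type":"number"}}}},"required":["plan"]}

```bash
mkdir -p pics; ls; python3 - <<'E'
from rig import *
import cv2
s=read_state();print({k:s[k] for k in("time_s","position","tcp_rot","force","opening")});print(finger_overhang if not callable(finger_overhang) else finger_overhang())
for n in("scene","top"):
    p,d=capture(n);cv2.imwrite(f"pics/{n}0.png",p);c=calibration(n);print(n,c)
E
```

```text
pics
{'time_s': 0.0, 'position': array([0.20439647, 0.58988915, 0.23557352]), 'tcp_rot': array([[-9.44793173e-01,  3.27665567e-01, -1.06645887e-03],
       [ 3.27667069e-01,  9.44791378e-01, -1.88260656e-03],
       [ 3.90715802e-04, -2.12811728e-03, -9.99997659e-01]]), 'force': array([ 0.95287301, -0.31081699,  0.25229571]), 'opening': 0.9973978312183341}
0.014
scene {'fx': 492.82586284234054, 'fy': 492.82586284234054, 'cx': 315.2346979271934, 'cy': 202.8577562967884, 'xyz': array([1.28775529, 0.23578432, 1.42136526]), 'rotation': array([[-0.32902191,  0.79717495, -0.50621801],
       [ 0.94426249,  0.28376761, -0.16686609],
       [ 0.01062681, -0.53290528, -0.84610817]])}
top {'fx': 427.2506860201434, 'fy': 427.2506860201434, 'cx': 313.94097445179614, 'cy': 204.6992504402507, 'xyz': array([ 0.34647086, -0.02219573,  1.24608848]), 'rotation': array([[-0.01909276, -0.98767965,  0.15532022],
       [-0.99953372,  0.02255807,  0.02057872],
       [-0.02382891, -0.15485489, -0.98764981]])}
```

View pics/top0.png

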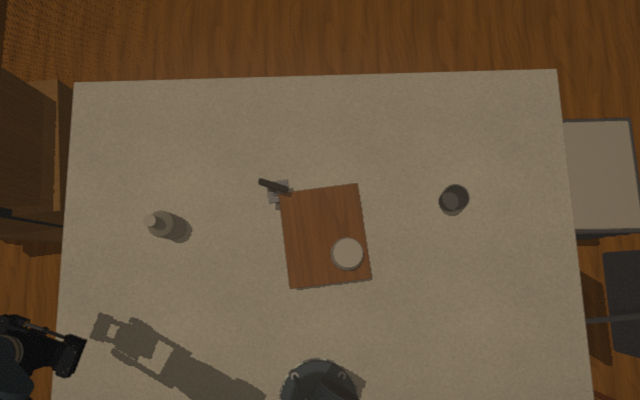

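View pics/scene0.png

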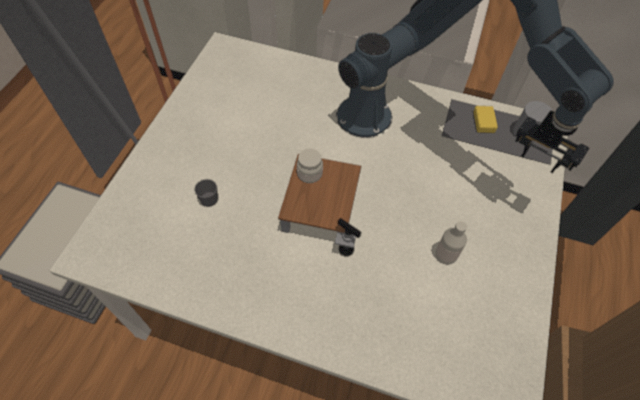

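The top view shows the black bar at about (273,186), the deck centred near (325,237), the softener at (165,226) and the scoop at (454,199). In the scene view the bar is at about (348,228). I'll measure it next.

```bash
cat > h.py <<'E'
import numpy as np,cv2
from rig import *
def ray(c,u,v):
    d=np.array([(u-c["cx"])/c["fx"],(v-c["cy"])/c["fy"],1.]);return c["rotation"]@d
def onz(c,u,v,z):
    d=ray(c,u,v);return c["xyz"]+d*(z-c["xyz"][2])/d[2]
def blob(img,x0,y0,x1,y1,thr):
    m=np.zeros(img.shape[:2],np.uint8);m[y0:y1,x0:x1]=(img[y0:y1,x0:x1].max(2)<thr)*255
    n,l,st,ce=cv2.connectedComponentsWithStats(m);k=1+np.argmax(st[1:,4]);return (l==k).astype(np.uint8),st[k]
E
python3 - <<'E'
from h import *
p,d=capture("top");c=calibration("top")
for thr in(50,60):
    m,st=blob(p,250,170,300,205,thr);print(st)
    pts=np.argwhere(m)[:,::-1].astype(np.float32);r=cv2.minAreaRect(pts);print(r)
    w=np.array([onz(c,u,v,.156)[:2] for u,v in pts]);
    rw=cv2.minAreaRect((w*1000).astype(np.float32));print("world mm",rw,cv2.boxPoints(rw).round().tolist())
ys,xs=np.where(m);D=d[ys,xs];print("z",np.percentile([(c["xyz"]+ray(c,x,y)*q)[2] for x,y,q in zip(xs,ys,D) if q>0],[5,50,95]))
hsv=cv2.cvtColor(p,cv2.COLOR_BGR2HSV);b=((hsv[...,1]>110)).astype(np.uint8);b[:170]=0;b[310:]=0;b[:,:240]=0;b[:,400:]=0
w=np.array([onz(c,u,v,.1)[:2]*1000 for v,u in np.argwhere(b)],np.float32);rw=cv2.minAreaRect(w);print("deck",rw,cv2.boxPoints(rw).round().tolist())
for u,v in((172,229),(454,203)):print(onz(c,u,v,.0))
p,d=capture("scene");c=calibration("scene")
m,st=blob(p,330,212,365,240,50);print(st)
w=np.array([onz(c,u,v,.156)[:2]*1000 for v,u in np.argwhere(m)],np.float32);rw=cv2.minAreaRect(w);print("scene",rw,cv2.boxPoints(rw).round().tolist())
E
```

```text
[280 188   8   5  16]
((283.8999938964844, 190.69998168945312), (3.7947328090667725, 6.957010269165039), 71.56504821777344)
world mm ((556.5367431640625, 77.96553802490234), (10.075203895568848, 18.093427658081055), 17.443204879760742) [[549.0, 85.0], [554.0, 68.0], [564.0, 71.0], [559.0, 88.0]]
[259 179  29  14 204]
((272.81744384765625, 186.6846466064453), (30.146526336669922, 8.760530471801758), 14.931418418884277)
world mm ((567.9359130859375, 106.96184539794922), (79.58535766601562, 23.125782012939453), 73.50813293457031) [[546.0, 72.0], [568.0, 66.0], [590.0, 142.0], [568.0, 148.0]]
z [0.13193762 0.15856978 0.16371496]
deck ((444.9294738769531, -23.07239532470703), (259.0938720703125, 218.67840576171875), 6.316051006317139) [[304.0, 71.0], [328.0, -146.0], [586.0, -117.0], [562.0, 100.0]]
[0.47944059 0.42393995 0.        ]
[ 0.53809708 -0.40694341  0.        ]
[338 219  22  18 169]
scene ((584.6853637695312, 105.40731811523438), (76.02619934082031, 30.50518798828125), 69.76686096191406) [[557.0, 75.0], [586.0, 64.0], [612.0, 136.0], [584.0, 146.0]]
```

Request:
send_rows(
  plan=[
    [0,-0.0254,-0.0167,-0.002,0],
    [0,-0.0254,-0.0167,-0.002,0],
    [0,-0.0254,-0.0167,-0.002,0],
    [0,-0.0254,-0.0167,-0.002,0],
    [0,-0.0254,-0.0167,-0.002,0],
    [0,-0.0254,-0.0167,-0.002,0],
    [0,-0.0254,-0.0167,-0.002,0],
    [0,-0.0254,-0.0167,-0.002,0],
    [0,-0.0254,-0.0167,-0.002,0],
    [0,-0.0254,-0.0167,-0.002,0],
    [0,-0.0254,-0.0167,-0.002,0],
    [0,-0.0254,-0.0167,-0.002,0],
    [0,-0.0254,-0.0167,-0.002,0],
    [0,-0.0254,-0.0167,-0.002,0],
    [0,-0.0254,-0.0167,-0.002,0],
    [0,-0.0254,-0.0167,-0.002,0],
    [0,-0.0254,-0.0167,-0.002,0],
    [0,-0.0254,-0.0167,-0.002,0],
    [0,-0.0254,-0.0167,-0.002,0],
    [0,-0.0254,-0.0167,-0.002,0],
  ],
)

```text
time_s: 1.87
position: [0.5758, 0.1072, 0.2765]
tcp_rot: [[-0.945, 0.328, -0.0], [0.328, 0.945, 0.0], [0.0, -0.0, -1.0]]
force: [0.6, 0.0, -0.1]
opening: 0.998
grasp_force: 0.0
```

Request:
send_rows(
  plan=[
    [0,0,0,0,-0.1243],
    [0,0,0,0,-0.1243],
    [0,0,0,0,-0.1243],
    [0,0,0,0,-0.1243],
    [0,0,0,0,-0.1243],
    [0,0,0,0,-0.1243],
    [0,0,0,0,-0.1243],
    [0,0,0,0,-0.1243],
    [0,0,0,0,-0.1243],
    [0,0,0,0,-0.1243],
    [0,0,0,0,-0.1243],
    [0,0,0,0,-0.1243],
    [0,0,0,0,-0.1243],
    [0,0,0,0,0],
    [0,0,0,0,0],
    [0,0,0,0,0],
  ],
)

```text
time_s: 3.2
position: [0.5752, 0.1092, 0.2764]
tcp_rot: [[-0.285, -0.959, -0.0], [-0.959, 0.285, -0.001], [0.001, 0.0, -1.0]]
force: [-0.4, 0.5, -0.7]
opening: 0.997
grasp_force: 0.0
```

```bash
python3 - <<'E'
from h import *
s=read_state();print(s["time_s"],s["joint_positions"],s["position"],s["tcp_rot"],s["force"])
c=calibration("wrist");print(c);p,d=capture("wrist");cv2.imwrite("pics/w1.png",p)
E
```

```text
3.2 [-1.50789863e-01  2.46768244e+01  8.52252254e+01 -5.97806026e-02
  7.01161438e+01 -1.63569529e+02] [0.57515157 0.10920073 0.27641497] [[-2.85034478e-01 -9.58517211e-01 -3.19945863e-04]
 [-9.58516710e-01  2.85034657e-01 -9.80328083e-04]
 [ 1.03085700e-03  2.72461524e-05 -9.99999468e-01]] [-0.44484091  0.46848246 -0.73873876]
{'fx': 309.70691628693146, 'fy': 309.70691628693146, 'cx': 316.2863497517527, 'cy': 197.21820864000182, 'xyz': array([0.55225805, 0.03055163, 0.42560403]), 'rotation': array([[-9.58776141e-01,  2.71449576e-01,  8.40442693e-02],
       [ 2.84162262e-01,  9.15519975e-01,  2.84736693e-01],
       [ 3.47447240e-04,  2.96880957e-01, -9.54914434e-01]])}
```

View pics/w1.png

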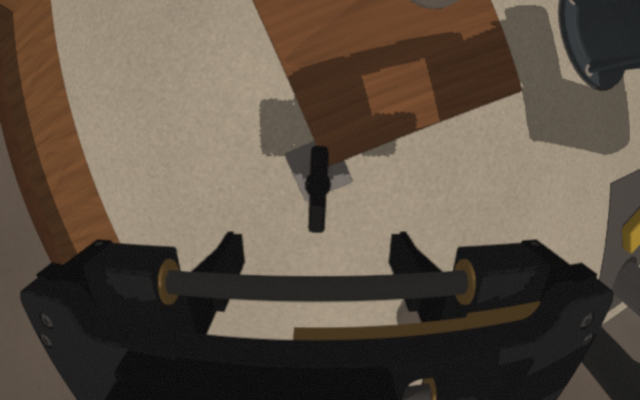

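The wrist view shows the bar running almost vertically from (318,147) to (316,231), with the hub at (317,185). It is centred between the fingers. I'll measure its position and yaw here.

```bash
cat >> h.py <<'E'
def wray(c,u,v):
    a=np.array([u-c["cx"],v-c["cy"]]);r=np.hypot(*a);t=r/c["fx"]
    return c["rotation"]@np.r_[a/r*np.sin(t),np.cos(t)]
def won(c,u,v,z):
    d=wray(c,u,v);return c["xyz"]+d*(z-c["xyz"][2])/d[2]
E
python3 - <<'E'
from h import *
c=calibration("wrist");p,d=capture("wrist")
print(p[160,317],p[185,317],p[220,317],p[200,340])
m,st=blob(p,295,140,340,238,40);print(st)
ys,xs=np.where(m)
Z=[]
for u,v in zip(xs,ys):
    r=c["rotation"].T@wray(c,u,v);q=d[v,u]
    if q>0:Z.append((c["xyz"]+wray(c,u,v)*q/r[2])[2])
print(np.percentile(Z,[5,25,50,75,95]))
for z in(.158,):
    w=np.array([won(c,u,v,z)[:2]*1000 for u,v in zip(xs,ys)],np.float32);rw=cv2.minAreaRect(w);print(rw,cv2.boxPoints(rw).round(1).tolist())
E
```

```text
[21 20 21] [16 14 17] [28 29 32] [130 150 164]
[ 306  146   24   85 1429]
[0.14136901 0.15949645 0.16032413 0.16089119 0.16170826]
((572.776123046875, 103.78547668457031), (78.82868957519531, 20.628379821777344), 73.47881317138672) [[551.7000122070312, 68.9000015258789], [571.5, 63.099998474121094], [593.9000244140625, 138.60000610351562], [574.0999755859375, 144.5]]
```

Request:
send_rows(
  plan=[
    [0,0.0021,0.0005,0,0.02],
    [0,0.0021,0.0005,0,0],
    [0,0,0,0.017,0],
    [0,0,0,0.017,0],
    [0,0,0,0.017,0],
    [0,0,0,0.017,0],
    [0,0,0,0.017,0],
    [0,0,0,0.017,0],
    [0,0,0,0.017,0],
    [0,0,0,0.014,0],
    [0,0,0,0,0],
    [0,0,0,0,0],
  ],
)

```text
time_s: 4.3
position: [0.5726, 0.1052, 0.1431]
tcp_rot: [[-0.305, -0.952, -0.002], [-0.952, 0.305, -0.001], [0.002, 0.001, -1.0]]
force: [-0.2, 0.1, 0.0]
opening: 1.002
grasp_force: 0.0
```

Request:
send_rows(
  plan=[
    [120,0,0,0,0],
    [160,0,0,0,0],
    [180,0,0,0,0],
    [190,0,0,0,0],
    [200,0,0,0,0],
    [200,0,0,0,0],
    [200,0,0,0,0],
    [200,0,0,0,0],
  ],
)

```text
time_s: 4.97
position: [0.5731, 0.1054, 0.1436]
tcp_rot: [[-0.305, -0.952, 0.0], [-0.952, 0.305, -0.001], [0.001, -0.0, -1.0]]
force: [0.2, -0.8, -0.0]
opening: 0.48
grasp_force: 0.0
```

Request:
send_rows(
  plan=[
    [220,0,0,0,0],
    [220,0,0,0,0],
    [220,0,0,0,0],
    [220,0,0,0,0],
    [220,0,0,0,0],
    [220,0,0,0,0],
    [220,0,0,0,0],
    [220,0,0,0,0],
  ],
)

```text
time_s: 5.63
position: [0.5728, 0.1054, 0.1435]
tcp_rot: [[-0.305, -0.952, -0.001], [-0.952, 0.305, -0.001], [0.001, 0.0, -1.0]]
force: [-0.9, 0.1, 0.5]
opening: 0.278
grasp_force: 30.0
```

The opening is about 24 mm, which is the hub's width rather than the bar's 16 mm, so I'll open a little, rise 8 mm and grip again.

Request:
send_rows(
  plan=[
    [140,0,0,0,0],
    [140,0,0,0,0],
    [140,0,0,0,0],
    [140,0,0,0,0],
    [140,0,0,-0.004,0],
    [140,0,0,-0.004,0],
    [220,0,0,0,0],
    [220,0,0,0,0],
    [220,0,0,0,0],
    [220,0,0,0,0],
    [220,0,0,0,0],
    [220,0,0,0,0],
    [220,0,0,0,0],
    [220,0,0,0,0],
    [220,0,0,0,0],
    [220,0,0,0,0],
  ],
)

```text
time_s: 6.97
position: [0.5728, 0.1054, 0.1515]
tcp_rot: [[-0.305, -0.952, -0.001], [-0.952, 0.305, -0.001], [0.001, 0.0, -1.0]]
force: [-1.1, 0.0, 0.8]
opening: 0.178
grasp_force: 29.9
```

Now it grips the bar at 15.5 mm. I'll turn 1 rad, sinking with the thread.

Request:
send_rows(
  plan=[
    [220,0,0,0.00025,0.1],
    [220,0,0,0.00025,0.1],
    [220,0,0,0.00025,0.1],
    [220,0,0,0.00025,0.1],
    [220,0,0,0.00026,0.1],
    [220,0,0,0.00026,0.1],
    [220,0,0,0.00026,0.1],
    [220,0,0,0.00026,0.1],
    [220,0,0,0.00026,0.1],
    [220,0,0,0.00026,0.1],
    [220,0,0,0,0],
    [220,0,0,0,0],
  ],
)

```text
time_s: 7.97
position: [0.5724, 0.1059, 0.1489]
tcp_rot: [[-0.966, -0.26, -0.001], [-0.26, 0.966, -0.0], [0.001, 0.0, -1.0]]
force: [-2.7, 2.2, 1.0]
opening: 0.185
grasp_force: 29.9
```

```bash
python3 - <<'E'
from h import *
s=read_state();print(s["time_s"],s["joint_positions"],s["position"],s["tcp_rot"][:2,0],s["force"],s["moment"],s["opening"])
p,d=capture("wrist");q,_=capture("scene");cv2.imwrite("pics/w2.png",np.hstack([p[100:300,180:460],cv2.resize(q[190:290,270:410],None,fx=2,fy=2)]))
E
```

```text
7.9667 [-5.09771823e-01  3.34727378e+01  9.29326050e+01 -9.99439732e-03
  5.36771018e+01 -1.05576035e+02] [0.57238838 0.10587064 0.14891389] [-0.96559794 -0.26003575] [-2.73528872  2.22739419  0.95263944] [ 0.43228133  0.42266525 -0.13833343] 0.18503652694469036
```

View pics/w2.png

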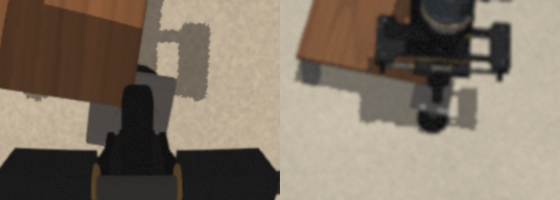

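The left crop shows the bar in line with the tool after 1 rad, and the right crop shows the stand unmoved. The moment of 0.138 N m matches the thread friction. I'll keep turning.

Request:
send_rows(
  plan=[
    [220,0,0.0005,0.00026,0.1],
    [220,0,0,0.00025,0.1],
    [220,0,0,0.00026,0.1],
    [220,0,0,0.00025,0.1],
    [220,0,0,0.00026,0.1],
    [220,0,0,0.00025,0.1],
    [220,0,0,0.00026,0.1],
    [220,0,0,0.00025,0.1],
    [220,0,0,0.00026,0.1],
    [220,0,0,0.00025,0.1],
    [220,0,0,0,0],
    [220,0,0,0,0],
  ],
)

```text
time_s: 9.07
position: [0.5726, 0.1064, 0.1464]
tcp_rot: [[-0.741, 0.672, -0.001], [0.672, 0.741, 0.0], [0.001, -0.0, -1.0]]
force: [-2.1, 3.1, 2.6]
opening: 0.18
grasp_force: 29.9
```

```bash
cat > st.py <<'E'
from h import *
s=read_state();print(s["time_s"],s["joint_positions"][5].round(1),s["position"].round(4),s["force"].round(2),s["moment"].round(3),s["opening"].round(3))
E
python3 st.py
```

```text
Traceback (most recent call last):
  File "st.py", line 2, in <module>
    s=read_state();print(s["time_s"],s["joint_positions"][5].round(1),s["position"].round(4),s["force"].round(2),s["moment"].round(3),s["opening"].round(3))
                                                                                                                                      ^^^^^^^^^^^^^^^^^^
AttributeError: 'float' object has no attribute 'round'
```

Request:
send_rows(
  plan=[
    [220,0.001,0,0,0.1],
    [220,0,0,0.0002,0.1],
    [220,0,0,0.00026,0.1],
    [220,0,0,0.00025,0.1],
    [220,0,0,0.00026,0.1],
    [220,0,0,0.00025,0.1],
    [220,0,0,0,0],
    [220,0,0,0,0],
  ],
)

```text
time_s: 9.73
position: [0.5729, 0.1066, 0.1449]
tcp_rot: [[-0.233, 0.972, 0.001], [0.972, 0.233, -0.001], [-0.001, 0.001, -1.0]]
force: [1.0, 3.3, -2.7]
opening: 0.182
grasp_force: 29.9
```

```bash
sed -i 's/s\["opening"\].round(3)/s["opening"]/' st.py; python3 st.py
```

```text
9.7333 -13.9 [0.5729 0.1066 0.1449] [ 0.99  3.28 -2.71] [ 0.523 -0.09  -0.117] 0.18184761603571764
```

Request:
send_rows(
  plan=[
    [220,0,0,0.00026,0.1],
    [220,0,0,0.00026,0.1],
    [220,0,0,0.00026,0.1],
    [220,0,0,0.00026,0.1],
    [220,0,0,0.00026,0.1],
    [220,0,0,0,0],
    [220,0,0,0,0],
  ],
)

```text
time_s: 10.32
position: [0.5731, 0.1066, 0.1437]
tcp_rot: [[0.261, 0.965, 0.002], [0.965, -0.261, -0.001], [-0.0, 0.002, -1.0]]
force: [3.2, 3.8, -4.7]
opening: 0.183
grasp_force: 29.9
```

```bash
python3 st.py
```

```text
10.3167 14.7 [0.5731 0.1066 0.1437] [ 3.22  3.77 -4.7 ] [ 0.577 -0.282 -0.103] 0.18297888624303726
```

Request:
send_rows(
  plan=[
    [220,0.001,0.0004,0.0005,0.1],
    [220,0,0,0.0005,0.1],
    [220,0,0,0.0003,0.1],
    [220,0,0,0,0],
    [220,0,0,0,0],
  ],
)

```text
time_s: 10.73
position: [0.5734, 0.1066, 0.1429]
tcp_rot: [[0.534, 0.845, 0.001], [0.845, -0.534, -0.002], [-0.001, 0.002, -1.0]]
force: [0.9, -0.2, -1.5]
opening: 0.179
grasp_force: 29.9
```

```bash
python3 st.py
```

```text
10.7333 32.0 [0.5734 0.1066 0.1429] [ 0.94 -0.18 -1.49] [-0.065 -0.035 -0.163] 0.17863078591257758
```

Request:
send_rows(
  plan=[
    [220,0,0,0.00026,0.1],
    [220,0,0,0.00026,0.1],
    [220,0,0,0,0],
    [220,0,0,0,0],
  ],
)

```text
time_s: 11.07
position: [0.5735, 0.1066, 0.1426]
tcp_rot: [[0.692, 0.722, 0.001], [0.722, -0.692, -0.002], [-0.001, 0.003, -1.0]]
force: [0.9, -2.2, 1.6]
opening: 0.182
grasp_force: 30.0
```

```bash
python3 st.py
```

```text
11.0667 43.5 [0.5735 0.1066 0.1426] [ 0.89 -2.17  1.56] [-0.306 -0.022 -0.15 ] 0.18158957718208862
```

Request:
send_rows(
  plan=[
    [220,0,0,0.0001,0.1],
    [220,0,0,0.0001,0.1],
    [220,0,0,0,0],
    [220,0,0,0,0],
  ],
)

```text
time_s: 11.4
position: [0.5735, 0.1063, 0.1426]
tcp_rot: [[0.821, 0.571, 0.002], [0.571, -0.821, -0.003], [-0.0, 0.003, -1.0]]
force: [0.5, -4.8, 4.9]
opening: 0.184
grasp_force: 30.0
```

```bash
python3 st.py; python3 - <<'E'
from h import *
q,d=capture("scene");cv2.imwrite("pics/s3.png",cv2.resize(q[180:280,250:410],None,fx=5,fy=5,interpolation=cv2.INTER_CUBIC))
E
```

```text
11.4 54.9 [0.5735 0.1063 0.1426] [ 0.52 -4.85  4.85] [-0.73   0.048 -0.108] 0.18376325664128432
```

View pics/s3.png

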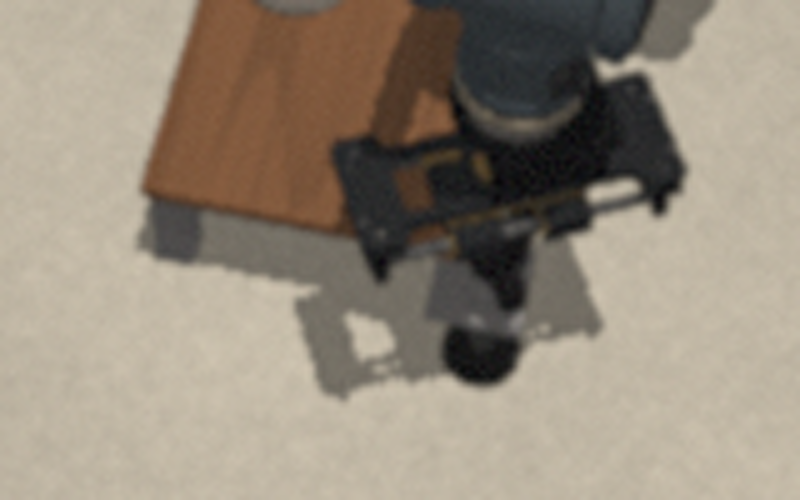

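The foot at (480,350) looks at or near the worktop, but the forces are ambiguous. I'll release, rise and measure the bar height, yaw and deck tilt.

Request:
send_rows(
  plan=[
    [120,0,0,0,0],
    [120,0,0,0,0],
    [120,0,0,0,0],
    [120,0,0,0,0],
    [100,0,0,0,0],
    [0,0,0,-0.02,0],
    [0,0,0,-0.03,0],
    [0,0,0,-0.04,0],
    [0,0,0,-0.04,0],
    [0,0,0,0,0],
    [0,0,0,0,0],
    [0,0,0,0,0],
    [0,0,0,0,0],
  ],
)

```text
time_s: 12.53
position: [0.5714, 0.1076, 0.2701]
tcp_rot: [[0.824, 0.567, -0.004], [0.567, -0.824, -0.001], [-0.004, -0.002, -1.0]]
force: [-0.6, -1.2, -0.0]
opening: 0.989
grasp_force: 0.0
```

```bash
python3 st.py; cat > look.py <<'E'
from h import *
import sys
s=read_state();c=calibration("wrist");p,d=capture("wrist");cv2.imwrite(sys.argv[1],p)
R=c["rotation"];v,u=np.mgrid[:400,:640];a=np.dstack([u-c["cx"],v-c["cy"]]);r=np.linalg.norm(a,axis=2);t=r/c["fx"]
X=np.dstack([a/r[...,None]*np.tan(t)[...,None],np.ones_like(r)])*d[...,None]@R.T+c["xyz"]
np.save("X.npy",X);hsv=cv2.cvtColor(p,cv2.COLOR_BGR2HSV);ok=(d>0)&(t<1)
def fit(m,n):
    q=X[m];A=np.c_[q[:,:2]-q[:,:2].mean(0),np.ones(len(q))];k=np.linalg.lstsq(A,q[:,2],rcond=None)[0];print(n,len(q),"slope",k[:2].round(4),"z",k[2].round(4))
z=X[...,2]
fit(ok&(abs(z)<.012)&(hsv[...,1]<90)&(p.max(2)>60),"table")
fit(ok&(abs(z-.1)<.012)&(hsv[...,1]>100),"deck")
b=ok&(z>.13)&(z<.17)&(np.hypot(X[...,0]-.573,X[...,1]-.107)<.05)&(p.max(2)<60)
q=X[b];print("bar",len(q),np.percentile(q[:,2],[50,75,90]));h=q[q[:,2]>np.median(q[:,2])-.004]
rw=cv2.minAreaRect((h[:,:2]*1000).astype(np.float32));print(rw)
e=h[:,:2]-h[:,:2].mean(0);w,V=np.linalg.eigh(e.T@e);print("bar yaw",np.degrees(np.arctan2(V[1,1],V[0,1]))%180,"tool x yaw",np.degrees(np.arctan2(s["tcp_rot"][1,0],s["tcp_rot"][0,0]))%180)
E
python3 look.py pics/w4.png
```

```text
12.5333 55.2 [0.5714 0.1076 0.2701] [-0.6  -1.18 -0.03] [-0.128  0.16  -0.026] 0.9889591294135271
table 131605 slope [-0.0007 -0.0006] z 0.001
deck 10997 slope [-0.0017  0.001 ] z 0.1014
bar 1485 [0.15144554 0.15209247 0.15256761]
((574.405517578125, 105.92057037353516), (78.29022216796875, 15.74569320678711), 34.306766510009766)
bar yaw 34.37654584116072 tool x yaw 34.53954788505439
```

View pics/w4.png

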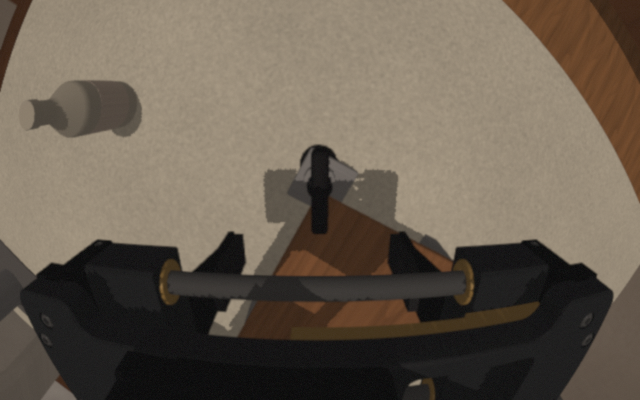

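The bar yaw matches the tool, so the grip did not slip. The bar turned 3.82 rad, worth 9.7 mm of thread, but sank only about 8.8 mm. That suggests the foot is bearing with roughly 0.9 mm of lift. I'll move the arm aside and check the deck slope with the fixed cameras.

Request:
send_rows(
  plan=[
    [0,0,0,-0.02,0],
    [0,0,0,-0.02,0],
    [0,0.0152,-0.022,-0.01,0],
    [0,0.0152,-0.022,-0.01,0],
    [0,0.0152,-0.022,-0.01,0],
    [0,0.0152,-0.022,-0.01,0],
    [0,0.0152,-0.022,0,0],
    [0,0.0152,-0.022,0,0],
    [0,0,0,0,0],
    [0,0,0,0,0],
  ],
)

```text
time_s: 13.42
position: [0.5723, 0.269, 0.3496]
tcp_rot: [[0.822, 0.569, -0.004], [0.569, -0.822, -0.002], [-0.004, -0.0, -1.0]]
force: [-0.9, 0.3, 0.1]
opening: 1.002
grasp_force: 0.0
```

```bash
python3 - <<'E'
from h import *
for n in("top","scene"):
    c=calibration(n);P=[capture(n) for _ in range(6)];p=P[0][0];d=np.mean([x[1] for x in P],0)
    v,u=np.mgrid[:400,:640];X=np.dstack([(u-c["cx"])/c["fx"],(v-c["cy"])/c["fy"],np.ones(u.shape)])*d[...,None]@c["rotation"].T+c["xyz"]
    z=X[...,2];hsv=cv2.cvtColor(p,cv2.COLOR_BGR2HSV);box=(abs(X[...,0]-.45)<.35)&(abs(X[...,1])<.35)
    def fit(m,nm):
        q=X[m]
        for _ in range(3):
            A=np.c_[q[:,:2]-[.445,-.023],np.ones(len(q))];k=np.linalg.lstsq(A,q[:,2],rcond=None)[0];e=q[:,2]-A@k;q=q[abs(e)<2.5*e.std()]
        print(n,nm,len(q),"slope",k[:2].round(4),"z",k[2].round(4),"sd",e.std().round(4))
    fit(box&(abs(z)<.012)&(hsv[...,1]<90)&(p.max(2)>70),"table")
    dk=box&(abs(z-.1)<.012)&(hsv[...,1]>100);fit(dk,"deck")
    rw=cv2.minAreaRect((X[dk][:,:2]*1000).astype(np.float32));print(rw)
E
python3 st.py
```

```text
top table 46638 slope [0.0008 0.0008] z 0.0005 sd 0.001
top deck 6560 slope [0.0017 0.0032] z 0.1007 sd 0.0008
((445.0534973144531, -22.950706481933594), (258.666748046875, 219.12030029296875), 6.297469615936279)
scene table 28530 slope [0.     0.0002] z 0.0003 sd 0.0013
scene deck 3572 slope [0.0002 0.0027] z 0.1006 sd 0.0012
((447.1542663574219, -23.605751037597656), (256.3172302246094, 214.76673889160156), 6.257828235626221)
14.0167 70.5 [0.5733 0.2677 0.3519] [0.01 1.16 0.09] [-0.09   0.152 -0.013] 0.9984430763168212
```

Both fixed cameras show the deck tilted about 0.0025 rad, rising towards the screw corner. So the foot bears, it is well under the 0.008 rad limit, and the stand has not shifted.

```bash
python3 -c "from rig import *;print(hand_in())"
```

```text
the job is handed in; nothing more can be done
None
```

I turned the handle about 3.8 rad clockwise and handed the job in (no verdict was returned): the foot should be bearing, the deck measured about 0.0025 rad from level (limit 0.008), the stand has not shifted, and the arm is clear.

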